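# Unpack the microscope parts cradle

## Task

Take the stack of microscope parts in the cradle apart, keeping every part upright: first stand the eyepiece in the small round dish, then put the condenser in the large round dish and the filter cube in the square dish, each flat on the dish floor. Only then swing the hold-down bar up until it stands nearly upright and leave it there, slide the stage plate out from under it and lay it flat and centred, lengthwise, on the long rest between its end lips. Do not disturb the oil bottle, slide box and culture dish standing about.

Things in the scene. Friction and masses are not known exactly. Their poses are not given: they have to be found in the camera images.
- eyepiece: Microscope eyepiece standing upright on top of the condenser: black eyecup below (diameter 34 mm, from 0 to 22 mm high) and a bright steel tube above it (diameter 23 mm, from 22 to 52 mm high), 70 g. Origin: centre of the underside, z up.
- condenser: Condenser: plain black upright drum with an aluminium band, diameter 48 mm, 32 mm high, 130 g, on the stage plate beside the filter cube; the eyepiece stands on it. It has either the near place (46 mm from the plate's origin towards plate -x) or the far one (12 mm towards plate +x), the cube the other. Origin: centre of the underside, z up.
- cube: Filter cube: aluminium block 44 x 44 mm, 40 mm high, with black round windows in its top and -x and +x sides, 140 g, on the stage plate, sides roughly parallel to the plate's. Only some 10 mm lies between it and the condenser: grip both across the plate (along plate y). Origin: centre of the underside, z up.
- plate: Stage plate: dark steel, 150 mm long (x), 56 wide (y), 12 thick, 250 g; a rib 14 mm high across its top at x 65 to 75 mm, behind the bar. Lies on a white slab 12 mm high, only 44 wide, so fingers can grip both long edges. Beside it at x 45 to 63 stand 18 mm cheeks, at its +x end a wall. +x points away from the robot; bar up, it slides out towards its -x. Origin: centre of underside.
- bar (a joint): Angle of the steel hold-down bar, rad: 0 flat across the plate (above plate x 47 to 61 mm), starts at 0 to 0.1; 1.57 upright; stop at 1.6. Hinge axis parallel to plate x, 50 mm to the plate's -y side, 30 mm above the table (posts 36 mm high). Lifting the free +y end swings it up and over to -y; a stiff hinge (1 to 2 N at the handle) keeps it where it is left.
- bar_handle (a point): Centre of the black handle on the bar's free end: cylinder, diameter 16 mm, 30 long, axis parallel to the hinge, above the 14 mm wide bar. Bar flat: at plate x 54, y 65 mm, 44 mm above the table (115 mm out from the hinge axis, 14 above it). Pinch its two flat ends from above; it turns between the fingers. x along the handle, y outward along the bar, z up from the bar.
- dish_small: Small round shallow white dish, fixed: inner diameter 54 mm, outer 62 mm, floor 4 mm above the table, rim 7 mm above the table. For the eyepiece. Origin: centre of the underside, at table height.
- dish_large: Large round shallow white dish, fixed: inner diameter 68 mm, outer 76 mm, floor 4 mm and rim 7 mm above the table. For the condenser. Origin: centre of the underside, at table height.
- dish_square: Square shallow white dish, fixed: inner 64 x 64 mm, outer 72 x 72 mm, floor 4 mm and rim 7 mm above the table. For the filter cube. Origin: centre of the underside, at table height, x and y along the sides.
- rest: Long white rest for the stage plate, fixed: a bar 182 mm long (x), 44 mm wide (y), its top 12 mm above the table, with a lip 6 mm thick across each end, 18 mm above the table, 170 mm between the lips. The plate lies along it, either way round. Origin: centre of the underside, at table height.
There are look-alikes about, which are no part of the job. What is shaped like the plate but green or purple is not meant.

How it is judged:
On the way, in this order (a step that is already met when the one before it is completed fails the run):
1. the eyepiece stands in the small round dish (horizontal distance between eyepiece and dish_small below 0.013 m and z of eyepiece in the frame of dish_small between 0.002 and 0.0065 m and angle between eyepiece's own z axis and vertical below 0.05 rad and linear speed of eyepiece below 0.02 m/s and angular speed of eyepiece below 0.2 rad/s and contact force between the fingers and eyepiece below 0.1 N), for 0.2 s.
2. the condenser is in the large round dish and the filter cube in the square dish, eyepiece still in place (horizontal distance between eyepiece and dish_small below 0.013 m and z of eyepiece in the frame of dish_small between 0.002 and 0.0065 m and angle between each of eyepiece, condenser, cube's own z axis and vertical below 0.05 rad and horizontal distance between condenser and dish_large below 0.013 m and z of condenser in the frame of dish_large between 0.002 and 0.0065 m and horizontal distance between cube and dish_square below 0.016 m and z of cube in the frame of dish_square between 0.002 and 0.0065 m and linear speed of each of condenser, cube below 0.02 m/s and angular speed of each of condenser, cube below 0.2 rad/s and contact force between the fingers and condenser below 0.1 N and contact force between the fingers and cube below 0.1 N), for 0.2 s.
3. the hold-down bar is swung up (value of joint bar above 1 rad), for 0.2 s.
4. the stage plate lies on its rest (x of plate in the frame of rest between -0.014 and 0.014 m and y of plate in the frame of rest between -0.012 and 0.012 m and z of plate in the frame of rest between 0.01 and 0.0145 m and angle between plate's own z axis and vertical below 0.04 rad and angle between the x axis of plate and the x axis of rest, either way round below 0.17 rad and linear speed of plate below 0.02 m/s and angular speed of plate below 0.2 rad/s and contact force between the fingers and plate below 0.1 N), for 0.2 s.
At the end, for the whole second after the job is handed in: Eyepiece, condenser, cube flat on the floors of the small, large and square dish, centres within 13, 13, 16 mm; plate flat on the rest within 14 mm along, 12 mm across and 0.17 rad, either way round; bar open beyond 1.0 rad; all released and at rest (all of step 2 and all of step 4 and value of joint bar above 1 rad and linear speed of eyepiece below 0.02 m/s and angular speed of eyepiece below 0.2 rad/s and contact force between the fingers and eyepiece below 0.1 N); the robot touches nothing.
It fails at once if a part is tipped over (angle between any of eyepiece, condenser, cube, plate's own z axis and vertical above 0.7 rad).
It fails at once if the oil bottle is disturbed (distance of oil_bottle from where it was at the start of the episode above 0.03 m).
It fails at once if the slide box is disturbed (distance of slide_box from where it was at the start of the episode above 0.03 m).
It fails at once if the culture dish is disturbed (distance of petri from where it was at the start of the episode above 0.03 m).
It also fails if it takes over 120 s, if anything falls off the work surface, if the arm or the gripper's body presses on something with over 40 N, if the wrist force passes 120 N, or if a joint passes its speed limit or range.

## Robot

A 7-joint arm with a two-finger parallel gripper is mounted at the origin on the work surface. World frame = base frame: x ahead of the robot, y to its left, z up, the work surface at z = 0. Lengths are in m, angles in rad, forces in N, time in s.
With the tool pointing down it reaches from about 0.4 to 0.85 m from the base axis. Payload 4.5 kg.
Tool frame: the origin (TCP) lies where the fingers leave the gripper's body, on its centre line; the fingertips stand 64 mm ahead of it and the grasp point (between the pads) lies 45 mm ahead of it; z points along the fingers, y is the line along which they close (so a half turn about z gives the same grasp; the last joint's range is limited). The gripper opens to 88 mm and grips with 3 to 60 N. Pads are 18 mm wide; open, the fingers measure 123 mm over their backs; the gripper's body (75 mm by 187 mm) begins 45 mm behind the grasp point.
Start: joints at [1.165, 0.689, -0.195, 1.565, 0.157, 0.902, -0.215], TCP at [0.266, -0.566, 0.303] pointing down, gripper open.
Joint ranges: [-3.01, 3.01], [-0.46, 2.08], [-1.47, 1.51], [0.13, 2.56], [-1, 4.14], [0.04, 2.09], [-2.66, 2.66]. Speed limits (rad/s): [2.57, 2.57, 3.14, 3.14, 3.14, 3.14, 3.14].

## Interface

Orientations are given as a unit quaternion [x, y, z, w].
In Python, from plant import r gives the robot as it stands.
- The arm moves only by the tool play_rows, never from a script. Its arguments are lists of equal length, an entry for each row: "translation": the shift along the tool's x, y, z in m, a list of three; "delta_rot": the turn, a rotation vector about the tool's x, y, z in degrees, a list of three; "grip": the opening, from -1 (shut) to 1 (fully open). In form: {"translation": [[x, y, z], ...], "delta_rot": [[rx, ry, rz], ...], "grip": [grip, ...]}. A call has 1 to 20 rows; each row shifts and turns the commanded pose from where the row before left it, along the tool's axes as they then stand; what a row does not reach is not made up. A row lasts 1/8 s, in which the tool goes at most 62.5 mm and 10.7 degrees, less where a joint would pass 70% of its speed; a pose out of reach is approached as far as the arm can. A call with a gripper value outside its range is refused whole. The fingers move at their own pace and stop on an object; "squeeze" is the grip in N (left out, the last holds). Time passes only in rows, so rows that do not move let the fingers close. It gives the time, the measured TCP pose, the force, the opening and the grip force at its end, in the units of the state.
- r.get_state(): the state, without advancing time (a new reading comes with each control period).
- r.snapshot(name): name is "scene" or "top" or "wrist"; returns the picture (420x560x3 uint8, blue, green, red); there is no depth.
- r.get_calibration(name): a dict with "intrinsics" (3x3 intrinsics, pixels), "eye" and "rotation" of the camera in the world. Camera axes: x right, y up, looking along -z (the intrinsics and any distortion apply to the point x, -y, -z); pixel columns grow to the right and rows downward; lengths in m; the calibration is good to about 2 mm. A picture is of the moment at which its call begins: read the wrist's pose just before it. get_calibration takes no time and is no camera call; for the wrist camera it gives the pose at the moment of the call.
- r.finish_job(): hands the job in; it is judged then, once.
Trained networks look in the newest picture that a camera, given by its name, has taken for a name from the list of things; names that differ only in an ending like _2 or _b are one class to them, and where a whole thing is asked for, a point or a joint stands for the part that bears it (a point fixed in the world has none). Each returns a list of dicts, best first, with "confidence" (0 to 1); they miss things now and then, are a little off and sometimes report something else, mostly with a low value. They report only what shows in the picture. A call takes as long as a camera call. They do not tell look-alikes from the thing itself.
- r.look_for(camera, target): "point" ([x, y, z] in m, in world coordinates, good to about 4 mm: the middle of the surface that is visible of it).
- r.silhouettes(camera, target): "pixels" (420x560 bool, what is visible of it).
The state is a dict: "clock": time; "q": joint angles; "qd": joint speeds; "joint_torque": joint torques, N m; "tool_pos": TCP position; "eef_rot": TCP orientation; "contact_force": force on the tool from outside, world axes, zero at the start; "moment": the same for the moment, N m; "opening": opening from 0.0 (shut) to 1.0 (fully open); "finger_force": force on a finger pad.
Only numpy, scipy, OpenCV 4.12 (cv2) and the standard library are available. Lean on these libraries where they do the work, as an engineer would, in place of code of your own. Each camera call takes 0.05 s, during which the arm holds its last target. There are 200 camera calls.

## Working session

There is one attempt and no reset: what is moved stays moved. The work goes in short steps, Python scripts to look and compute and a tool call to move; the robot and the scene stay as the last step left them, time stands still between calls to the robot, and variables do not carry over. Pictures are saved under pics/ and viewed, at most 14 in all, crops included, and the job is handed in when it is done.

Besides the shell and the picture viewer there is one more tool, called after ">>>" as name(argument=value, ...) on one line, values as JSON. play_rows: Moves the arm, as the interface text tells. Its arguments: {"type":"object","properties":{"translation":{"type":"array","items":{"type":"array","items":{"type":"number"}}},"delta_rot":{"type":"array","items":{"type":"array","items":{"type":"number"}}},"grip":{"type":"array","items":{"type":"number"}},"squeeze":{"type":"number"}},"required":["translation","delta_rot","grip"]}

```bash
ls; mkdir -p pics; python3 - <<'E'
from plant import r
import cv2
s=r.get_state(); print(s)
for n in ("scene","top"):
    cv2.imwrite(f"pics/{n}0.png",r.snapshot(n)); c=r.get_calibration(n); print(n,c)
    for t in "eyepiece condenser cube plate bar bar_handle dish_small dish_large dish_square rest oil_bottle slide_box petri".split():
        try:
            for d in r.look_for(n,t)[:4]: print(n,t,[round(float(v),3) for v in d["point"]],round(d["confidence"],2))
        except Exception as e: print(t,e)
E
```

```text
pics
{'clock': 0.0, 'q': array([ 1.16478326,  0.68999032, -0.19450341,  1.56636203,  0.15728546,
        0.90251812, -0.21512191]), 'qd': array([-1.20394246e-04,  4.91062844e-04, -7.65350355e-04, -2.56285497e-05,
       -6.00655999e-04, -1.44024980e-03, -1.03309384e-03]), 'joint_torque': array([-4.28046851e-04, -5.27561688e+01, -1.26665957e+00, -1.53428113e+01,
       -5.26303018e-02,  6.60761187e-03,  1.30760650e-04]), 'tool_pos': array([ 0.26583912, -0.56505805,  0.30190092]), 'eef_rot': array([ 9.75912223e-01,  2.18161505e-01, -2.71543791e-04, -9.04106722e-04]), 'contact_force': array([-0.39592057,  0.23657273,  0.02777938]), 'moment': array([0.00621983, 0.0008173 , 0.02137766]), 'finger_force': 0.0, 'opening': 1.0036064070574617}
scene {'intrinsics': array([[442.97026366,   0.        , 273.13568963],
       [  0.        , 442.97026366, 207.71764225],
       [  0.        ,   0.        ,   1.        ]]), 'eye': array([ 0.91636705, -0.71850646,  0.78225325]), 'rotation': array([0.41651591, 0.10795929, 0.20619437, 0.87883057])}
scene eyepiece [0.605, 0.03, 0.078] 0.73
scene condenser
[... 1280 characters left out ...]
0.018] 0.83
top plate [0.703, -0.12, 0.007] 0.76
top plate [0.343, 0.129, 0.009] 0.66
top bar [0.638, 0.055, 0.036] 0.66
top bar_handle [0.639, 0.057, 0.04] 0.63
top dish_small [0.598, -0.234, 0.006] 0.82
top dish_large [0.61, 0.23, 0.006] 0.7
top dish_large [0.582, 0.036, 0.057] 0.55
top dish_square [0.426, -0.347, 0.004] 0.66
top rest [0.434, 0.314, 0.012] 0.9
oil_bottle it knows: bar, bar_handle, condenser, cube, dish_large, dish_small, dish_square, eyepiece, plate, rest
slide_box it knows: bar, bar_handle, condenser, cube, dish_large, dish_small, dish_square, eyepiece, plate, rest
petri it knows: bar, bar_handle, condenser, cube, dish_large, dish_small, dish_square, eyepiece, plate, rest
```

View pics/scene0.png

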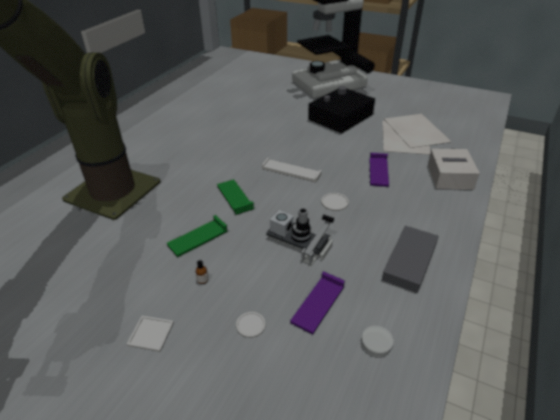

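View pics/top0.png

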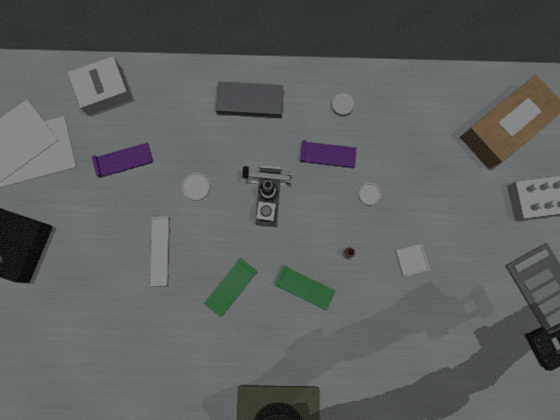

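The scene view shows the stack at about (290,230), with the cube near and the condenser and eyepiece far. The top view shows the stack at (267,195), the small dish at (370,194), the large dish at (196,187), the square dish at (412,260) and the rest at (160,251). The network points agree with all of these.

```bash
cat > h.py <<'E'
import numpy as np, cv2
from scipy.spatial.transform import Rotation as R
from plant import r
def ray(cal,px):
    px=np.atleast_2d(px).astype(float); K=cal["intrinsics"]
    d=np.c_[(px[:,0]-K[0,2])/K[0,0],-(px[:,1]-K[1,2])/K[1,1],-np.ones(len(px))]
    return np.array(cal["eye"]),R.from_quat(cal["rotation"]).apply(d)
def toplane(cal,px,z):
    e,d=ray(cal,px); return e+d*((z-e[2])/d[:,2])[:,None]
def proj(cal,P):
    K=cal["intrinsics"]; p=R.from_quat(cal["rotation"]).inv().apply(np.atleast_2d(P)-cal["eye"])
    return np.c_[K[0,2]+K[0,0]*p[:,0]/-p[:,2],K[1,2]+K[1,1]*p[:,1]/p[:,2]]
def hull(m):
    c=max(cv2.findContours(m.astype(np.uint8),0,2)[0],key=cv2.contourArea); return c[:,0,:]
def pose():
    s=r.get_state(); M=R.from_quat(s["eef_rot"]).as_matrix()
    print("t %.2f tcp %s yaw %.2f tilt %.2f open %.3f F %s ff %.1f"%(s["clock"],np.round(s["tool_pos"],4),np.degrees(np.arctan2(M[1,0],M[0,0])),np.degrees(np.arccos(-M[2,2])),s["opening"],np.round(s["contact_force"],1),s["finger_force"])); return s,M
E
python3 - <<'E'
from h import *
s,M=pose(); c=r.get_calibration("wrist"); print(c["intrinsics"], M.T@(c["eye"]-s["tool_pos"]), M.T@R.from_quat(c["rotation"]).as_matrix())
r.snapshot("top"); ct=r.get_calibration("top")
for t,z in (("dish_small",.007),("dish_large",.007),("dish_square",.007),("rest",.012)):
    for d in r.silhouettes("top",t)[:2]:
        h=hull(d["pixels"]); P=toplane(ct,h,z)[:,:2]*1000
        print(t,round(d["confidence"],2),cv2.minAreaRect(P.astype(np.float32)),len(h))
E
```

```text
t 1.10 tcp [ 0.2661 -0.5655  0.3028] yaw 25.20 tilt 0.01 open 1.000 F [-0.1  0.3  0.2] ff 0.0
[[345.03985014   0.         286.71171631]
 [  0.         345.03985014 214.4221538 ]
 [  0.           0.           1.        ]] [ 0.08269513  0.00071243 -0.08263299] [[ 8.50041222e-04  9.48781440e-01  3.15932046e-01]
 [ 9.99999635e-01 -7.79952706e-04 -3.48290915e-04]
 [-8.40399013e-05  3.15932226e-01 -9.48781756e-01]]
dish_small 0.92 ((599.9374389648438, -235.21429443359375), (51.41109085083008, 57.930519104003906), 89.32959747314453) 30
dish_large 0.73 ((608.792724609375, 233.33587646484375), (72.91966247558594, 72.7962646484375), 28.599870681762695) 41
dish_square 0.67 ((424.0669250488281, -347.3614807128906), (69.3114013671875, 72.22332763671875), 14.753572463989258) 52
rest 0.8 ((434.16815185546875, 318.0779724121094), (182.53271484375, 48.05120086669922), 2.3219330310821533) 25
```

>>> play_rows(translation=[[0, 0, -0.03], [0, 0, -0.03], [0, 0, 0]], delta_rot=[[0, 0, 8.4], [0, 0, 8.4], [0, 0, 8.4]], grip=[1, 1, 1])

```text
clock: 1.72
tool_pos: [0.2668, -0.5666, 0.3655]
eef_rot: [1.0, -0.002, 0.001, 0.002]
contact_force: [-1.2, -0.6, -0.0]
opening: 0.998
finger_force: 0.0
```

>>> play_rows(translation=[[0.039, -0.046, 0], [0.039, -0.046, 0], [0.039, -0.046, 0], [0.039, -0.046, 0], [0.039, -0.046, 0], [0.039, -0.046, 0], [0, 0, 0], [0, 0, 0], [0, 0, 0]], delta_rot=[[0, 0, 0], [0, 0, 0], [0, 0, 0], [0, 0, 0], [0, 0, 0], [0, 0, 0], [0, 0, 0], [0, 0, 0], [0, 0, 0]], grip=[1, 1, 1, 1, 1, 1, 1, 1, 1])

```text
clock: 2.85
tool_pos: [0.4989, -0.2914, 0.3628]
eef_rot: [1.0, -0.002, -0.0, 0.001]
contact_force: [-0.2, -0.8, 0.5]
opening: 1.0
finger_force: 0.0
```

```bash
cat >> h.py <<'E'
def meas(names,cam="wrist"):
    c=r.get_calibration(cam); im=r.snapshot(cam)
    for t,z in names:
        for d in r.silhouettes(cam,t)[:3]:
            h=hull(d["pixels"]); P=toplane(c,h,z)[:,:2]*1000; q=cv2.minAreaRect(P.astype(np.float32))
            e=cv2.fitEllipse(P.astype(np.float32)) if len(h)>5 else None
            print(t,round(d["confidence"],2),"rect",np.round(q[0],1),np.round(q[1],1),round(q[2],1),"ell",[np.round(v,1) for v in e] if e else '')
    return c,im
E
python3 - <<'E'
from h import *
pose(); c,im=meas([("dish_small",.007),("dish_square",.007)]); cv2.imwrite("pics/w1.png",im)
E
```

```text
t 2.85 tcp [ 0.4989 -0.2914  0.3628] yaw -0.19 tilt 0.07 open 1.000 F [-0.2 -0.8  0.5] ff 0.0
dish_small 0.73 rect [ 602.4 -237.8] [60.5 61. ] 88.8 ell [array([ 602.5, -238.5]), array([60.5, 60.8]), np.float64(93.6)]
dish_small 0.15 rect [639.1  16.4] [44.6 15.2] 86.5 ell [array([639.2,  19.1]), array([15.9, 60.7]), np.float64(176.9)]
dish_square 0.6 rect [ 426.3 -347.2] [75.2 74.9] 15.2 ell [array([ 426.5, -348.4]), array([83.4, 86.5]), np.float64(93.8)]
dish_square 0.54 rect [530.3  49.4] [33.1 59.7] 75.1 ell [array([532.6,  55.7]), array([48. , 60.8]), np.float64(50.2)]
```

View pics/w1.png

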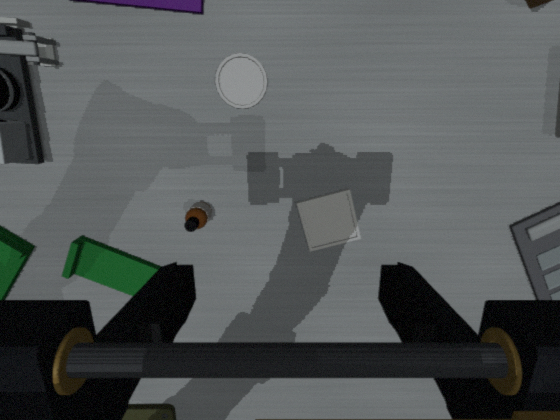

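The wrist view shows the small dish at (241,81), the square dish at (328,220) and the oil bottle at (196,218). The measured dish sizes match the given ones.

>>> play_rows(translation=[[0.01, -0.041, 0], [0.01, -0.041, 0], [0.01, -0.041, 0], [0.01, -0.041, 0], [0.01, -0.041, 0], [0.01, -0.041, 0], [0.01, -0.041, 0], [0.01, -0.041, 0], [0, 0, 0], [0, 0, 0], [0, 0, 0]], delta_rot=[[0, 0, 0], [0, 0, 0], [0, 0, 0], [0, 0, 0], [0, 0, 0], [0, 0, 0], [0, 0, 0], [0, 0, 0], [0, 0, 0], [0, 0, 0], [0, 0, 0]], grip=[1, 1, 1, 1, 1, 1, 1, 1, 1, 1, 1])

```text
clock: 4.38
tool_pos: [0.58, 0.0363, 0.3628]
eef_rot: [1.0, -0.002, -0.0, 0.001]
contact_force: [-0.0, 0.5, 0.9]
opening: 0.997
finger_force: 0.0
```

```bash
python3 - <<'E'
from h import *
pose(); c,im=meas([("dish_large",.007),("rest",.012),("eyepiece",.108),("condenser",.056),("cube",.064),("plate",.024),("bar_handle",.052)]); cv2.imwrite("pics/w2.png",im)
u=proj(c,[[0.59,.035,.05]])[0]; print(u)
u=u.astype(int); a,b=max(0,u[1]-110),max(0,u[0]-140); cv2.imwrite("pics/w2c.png",cv2.resize(im[a:a+200,b:b+266],None,fx=3,fy=3,interpolation=2)); print(a,b)
E
```

```text
t 4.38 tcp [0.58   0.0363 0.3628] yaw -0.18 tilt 0.07 open 0.997 F [-0.   0.5  0.9] ff 0.0
dish_large 0.91 rect [612.2 230.5] [74.3 76.3] 23.9 ell [array([612.6, 230.7]), array([74. , 75.9]), np.float64(27.2)]
rest 0.63 rect [436.3 314.2] [189.6  55.3] 2.4 ell [array([456.1, 313.6]), array([ 54.2, 231.3]), np.float64(93.2)]
eyepiece 0.85 rect [603.5  37.5] [31.4 31.4] 44.3 ell [array([603. ,  37.4]), array([30.7, 32.4]), np.float64(86.0)]
condenser 0.56 rect [596.4  36.7] [46.6 49.9] 89.9 ell [array([596.2,  36.6]), array([46.5, 50.1]), np.float64(90.6)]
cube 0.84 rect [543.2  40.4] [43.8 53.5] 84.9 ell [array([543.1,  40.5]), array([49.5, 62.5]), np.float64(83.3)]
plate 0.82 rect [691.7 345.2] [27.7 59.6] 75.2 ell [array([675.5, 331.4]), array([20.6, 21. ]), np.float64(0.0)]
plate 0.68 rect [569.4  36.2] [ 57.4 123.5] 87.3 ell [array([574.,  35.]), array([ 53.2, 149.4]), np.float64(92.0)]
plate 0.66 rect [360.7 -60.5] [149.4  66.2] 69.3 ell [array([366.1, -48. ]), array([ 62.7, 163.5]), np.float64(156.2)]
bar_handle 0.68 rect [637.9  43.6] [121.6  31. ] 86.6 ell [array([639.1,  67.8]), array([ 27.4, 166.7]), np.float64(177.4)]
[286.9760253  166.11097977]
56 146
```

View pics/w2c.png

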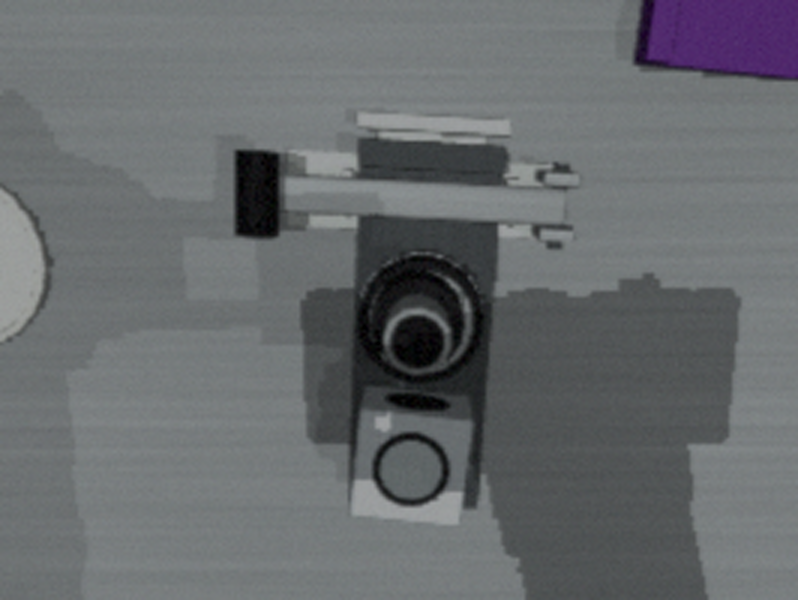

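The crop shows the tube top centre at (415,342), the condenser ring at about (421,317), the cube top window at (411,469), the handle at (257,193) and the plate edges.

```bash
python3 - <<'E'
from h import *
c=r.get_calibration("wrist")
f=lambda p,z:np.round(toplane(c,np.array(p)/3+[146,56],z)[:,:2]*1000,1)
print("tube",f([[415,342]],.108),"cond",f([[421,317]],.056))
print("cube win",f([[411,469],[373,469],[449,469]],.064),"cube top corners",f([[365,388],[472,392],[462,492],[354,482]],.064))
print("cube bottom near edge... plate edges L",f([[358,225],[353,380],[350,470]],.024),"R",f([[498,222],[488,380],[476,508]],.024))
print("handle top",f([[236,150],[278,152],[276,238],[234,236]],.052),"bar edges",f([[300,178],[560,190],[300,211],[560,222]],.035))
E
```

```text
tube [[597.  40.]] cond [[596.4  38.1]]
cube win [[538.7  42. ]
 [538.7  56.7]
 [538.7  27.2]] cube top corners [[570.9  59.2]
 [569.3  18.8]
 [529.2  22.1]
 [533.3  64.1]]
cube bottom near edge... plate edges L [[627.5  63.1]
 [564.6  66.4]
 [525.2  68.5]] R [[628.7   7.6]
 [564.6  10.2]
 [507.9  14.3]]
handle top [[656.4 105.2]
 [655.7  90. ]
 [625.2  92.1]
 [625.9 107.7]] bar edges [[645.9  84.3]
 [641.6 -15.1]
 [633.7  84.7]
 [629.6 -15.6]]
```

>>> play_rows(translation=[[0.017, -0.004, 0.03], [0, 0, 0.04], [0, 0, 0.04], [0, 0, 0.04], [0, 0, 0.03], [0, 0, 0.02], [0, 0, 0], [0, 0, 0]], delta_rot=[[0, 0, 2.9], [0, 0, 0], [0, 0, 0], [0, 0, 0], [0, 0, 0], [0, 0, 0], [0, 0, 0], [0, 0, 0]], grip=[1, 1, 1, 1, 1, 1, 1, 1])

```text
clock: 5.78
tool_pos: [0.5977, 0.0425, 0.1635]
eef_rot: [1.0, -0.025, 0.001, -0.0]
contact_force: [0.5, -1.2, -0.6]
opening: 1.004
finger_force: 0.0
```

```bash
cat >> h.py <<'E'
def to(x,y,z,yaw=None):
    "tool-frame shift (mm), after turning to yaw (deg)"
    s,M=pose(); y0=np.degrees(np.arctan2(M[1,0],M[0,0])); yaw=y0 if yaw is None else yaw
    print("turn z %.1f"%(y0-yaw)); a=np.radians(yaw); T=np.array([[np.cos(a),np.sin(a),0],[np.sin(a),-np.cos(a),0],[0,0,-1]])
    print("shift mm",np.round(T.T@(np.array([x,y,z])-s["tool_pos"])*1000,1))
E
python3 - <<'E'
from h import *
to(.597,.0395,.146,-3.1)
c=r.get_calibration("wrist"); im=r.snapshot("wrist"); cv2.imwrite("pics/w3.png",im)
E
```

```text
t 5.78 tcp [0.5977 0.0425 0.1635] yaw -2.90 tilt 0.08 open 1.004 F [ 0.5 -1.2 -0.6] ff 0.0
turn z 0.2
shift mm [-0.6  3.1 17.5]
```

View pics/w3.png

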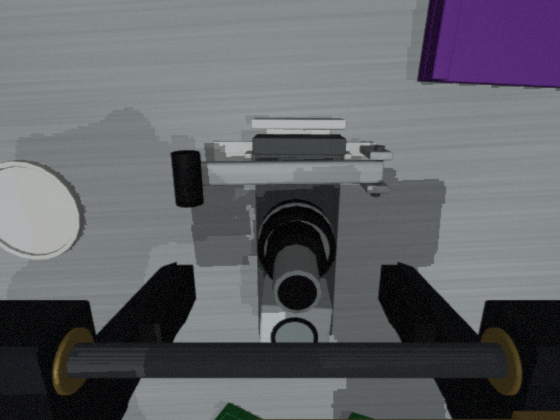

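The tube top is at (296,292), a little to the right of the finger midline at column 287. I'll convert that to a position.

```bash
python3 - <<'E'
from h import *
c=r.get_calibration("wrist")
print(toplane(c,[[296,292]],.108), toplane(c,[[296,235]],.056))
to(.597,.0385,.146,-3.1)
E
```

```text
[[0.59726959 0.03775343 0.108     ]] [[0.60449444 0.03613565 0.056     ]]
t 5.83 tcp [0.5979 0.0425 0.1638] yaw -2.90 tilt 0.12 open 0.997 F [ 0.8 -0.5  0.8] ff 0.0
turn z 0.2
shift mm [-0.7  4.1 17.8]
```

>>> play_rows(translation=[[0, 0.004, 0], [0, 0, 0.01], [0, 0, 0.008], [0, 0, 0], [0, 0, 0], [0, 0, 0], [0, 0, 0], [0, 0, 0], [0, 0, 0], [0, 0, 0], [0, 0, 0], [0, 0, 0]], delta_rot=[[0, 0, 0], [0, 0, 0], [0, 0, 0], [0, 0, 0], [0, 0, 0], [0, 0, 0], [0, 0, 0], [0, 0, 0], [0, 0, 0], [0, 0, 0], [0, 0, 0], [0, 0, 0]], grip=[1, 1, 1, 1, -0.4, -0.4, -0.6, -0.6, -0.6, -0.6, -0.6, -0.6], squeeze=15)

```text
clock: 7.32
tool_pos: [0.5969, 0.0384, 0.1447]
eef_rot: [1.0, -0.025, 0.0, 0.0]
contact_force: [-0.2, -0.3, 0.2]
opening: 0.257
finger_force: 15.0
```

>>> play_rows(translation=[[0, 0, -0.01], [0, 0, -0.03], [0, 0, -0.04], [0.0025, 0.03, 0], [0.0025, 0.035, 0], [0.0025, 0.035, 0], [0.0025, 0.035, 0], [0.0025, 0.035, 0], [0.0025, 0.035, 0], [0.0025, 0.035, 0], [0.0025, 0.035, 0], [0, 0, 0.03], [0, 0, 0.03], [0, 0, 0.03], [0, 0, 0.02], [0, 0, 0], [0, 0, 0], [0, 0, 0]], delta_rot=[[0, 0, 0], [0, 0, 0], [0, 0, 0], [0, 0, 0], [0, 0, 0], [0, 0, 0], [0, 0, 0], [0, 0, 0], [0, 0, 0], [0, 0, 0], [0, 0, 0], [0, 0, 0], [0, 0, 0], [0, 0, 0], [0, 0, 0], [0, 0, 0], [0, 0, 0], [0, 0, 0]], grip=[-0.6, -0.6, -0.6, -0.6, -0.6, -0.6, -0.6, -0.6, -0.6, -0.6, -0.6, -0.6, -0.6, -0.6, -0.6, -0.6, -0.6, -0.6])

```text
clock: 9.57
tool_pos: [0.6038, -0.2375, 0.1161]
eef_rot: [1.0, -0.025, 0.001, 0.0]
contact_force: [0.3, 0.2, -1.7]
opening: 0.256
finger_force: 15.0
```

```bash
python3 - <<'E'
from h import *
to(.6025,-.238,.0935)
c,im=meas([("dish_small",.007),("eyepiece",.024)]); cv2.imwrite("pics/w4.png",im)
E
```

```text
t 9.57 tcp [ 0.6038 -0.2375  0.1161] yaw -2.90 tilt 0.14 open 0.256 F [ 0.3  0.2 -1.7] ff 15.0
turn z 0.0
shift mm [-1.3  0.6 22.6]
dish_small 0.78 rect [ 612.8 -239. ] [60.3 43. ] 86.2 ell [array([ 608.8, -238.9]), array([50.1, 57.4]), np.float64(175.0)]
eyepiece 0.88 rect [ 584.6 -237.2] [35.8 69.4] 88.8 ell [array([ 584.8, -237.1]), array([36.2, 74.2]), np.float64(87.1)]
```

View pics/w4.png

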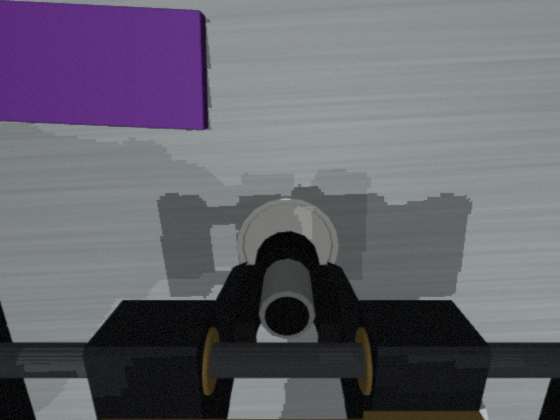

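The dish centre is at about (287,243), lined up with the eyepiece, which hangs upright. Lowering it now.

>>> play_rows(translation=[[-0.001, 0, 0.01], [0, 0, 0.008], [0, 0, 0.004], [0, 0, 0], [0, 0, 0], [0, 0, 0]], delta_rot=[[0, 0, 0], [0, 0, 0], [0, 0, 0], [0, 0, 0], [0, 0, 0], [0, 0, 0]], grip=[-0.6, -0.6, -0.6, -0.6, -0.6, -0.6])

```text
clock: 10.48
tool_pos: [0.602, -0.2372, 0.0925]
eef_rot: [1.0, -0.025, 0.0, 0.0]
contact_force: [-0.5, -0.1, -0.3]
opening: 0.253
finger_force: 15.0
```

>>> play_rows(translation=[[0, 0, 0], [0, 0, 0], [0, 0, 0], [0, 0, 0], [0, 0, -0.02], [0, 0, -0.04], [0, 0, -0.04], [0, 0, -0.04], [0, 0, -0.03], [0, 0, 0], [0, 0, 0]], delta_rot=[[0, 0, 0], [0, 0, 0], [0, 0, 0], [0, 0, 0], [0, 0, 0], [0, 0, 0], [0, 0, 0], [0, 0, 0], [0, 0, 0], [0, 0, 0], [0, 0, 0]], grip=[-0.3, 0, 0.4, 0.8, 1, 1, 1, 1, 1, 1, 1])

```text
clock: 11.85
tool_pos: [0.6015, -0.237, 0.2627]
eef_rot: [1.0, -0.025, -0.0, -0.0]
contact_force: [-0.3, 0.1, 0.3]
opening: 1.001
finger_force: 0.0
```

```bash
python3 - <<'E'
from h import *
c,im=meas([("dish_small",.007),("eyepiece",.056)]); cv2.imwrite("pics/w5.png",im)
to(.5965,.0383,.12,-3.1)
E
```

```text
dish_small 0.75 rect [ 603.5 -238. ] [60.5 60.7] 87.1 ell [array([ 603. , -238.1]), array([59.9, 61. ]), np.float64(116.5)]
dish_small 0.58 rect [632.1  21. ] [52.8 15.8] 89.0 ell [array([631.8,  24.3]), array([16.6, 72.2]), np.float64(178.1)]
eyepiece 0.75 rect [ 610.3 -238.2] [29.4 36.4] 87.1 ell [array([ 610.5, -238. ]), array([28.8, 36.2]), np.float64(90.5)]
t 12.00 tcp [ 0.6013 -0.2369  0.2615] yaw -2.90 tilt 0.14 open 1.001 F [-0.5  0.2 -0. ] ff 0.0
turn z 0.2
shift mm [ -19.7 -274.5  141.5]
```

View pics/w5.png

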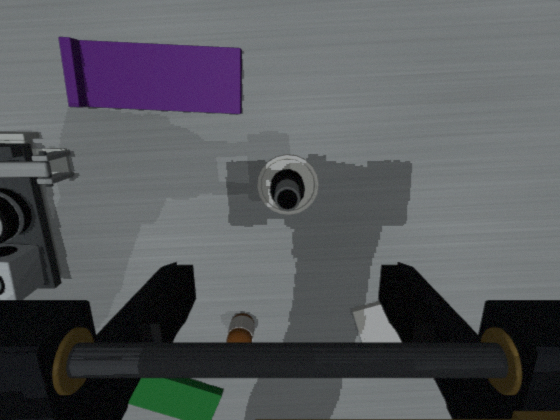

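The eyepiece stands upright at (288,185), centred in the small dish. Going back to the condenser.

>>> play_rows(translation=[[-0.002, -0.034, 0], [-0.003, -0.04, 0], [-0.003, -0.04, 0], [-0.003, -0.04, 0], [-0.003, -0.04, 0], [-0.003, -0.04, 0], [-0.003, -0.04, 0], [0, 0, 0.02], [0, 0, 0], [0, 0, 0]], delta_rot=[[0, 0, 0], [0, 0, 0], [0, 0, 0], [0, 0, 0], [0, 0, 0], [0, 0, 0], [0, 0, 0], [0, 0, 0], [0, 0, 0], [0, 0, 0]], grip=[1, 1, 1, 1, 1, 1, 1, 1, 1, 1])

```text
clock: 13.25
tool_pos: [0.5959, 0.0366, 0.2426]
eef_rot: [1.0, -0.026, -0.0, 0.0]
contact_force: [-0.2, 0.1, 0.3]
opening: 1.002
finger_force: 0.0
```

```bash
python3 - <<'E'
from h import *
c,im=meas([("condenser",.056),("cube",.064)]); 
to(.5965,.0383,.084,-3.1)
u=proj(c,[[0.58,.04,.05]])[0].astype(int); a,b=max(0,u[1]-140),max(0,u[0]-130); cv2.imwrite("pics/w6.png",cv2.resize(im[a:a+200,b:b+266],None,fx=3,fy=3,interpolation=2)); print(a,b)
E
```

```text
condenser 0.63 rect [597.8  35.9] [46.5 52. ] 85.6 ell [array([597.5,  36.3]), array([46.4, 52.5]), np.float64(86.1)]
cube 0.63 rect [546.7  39.5] [43.6 58.9] 83.9 ell [array([545.9,  40.6]), array([53.2, 66.5]), np.float64(82.1)]
t 13.40 tcp [0.5962 0.0368 0.2432] yaw -2.98 tilt 0.06 open 0.997 F [-0.1 -0.   0.1] ff 0.0
turn z 0.1
shift mm [  0.2  -1.6 159.2]
82 152
```

View pics/w6.png

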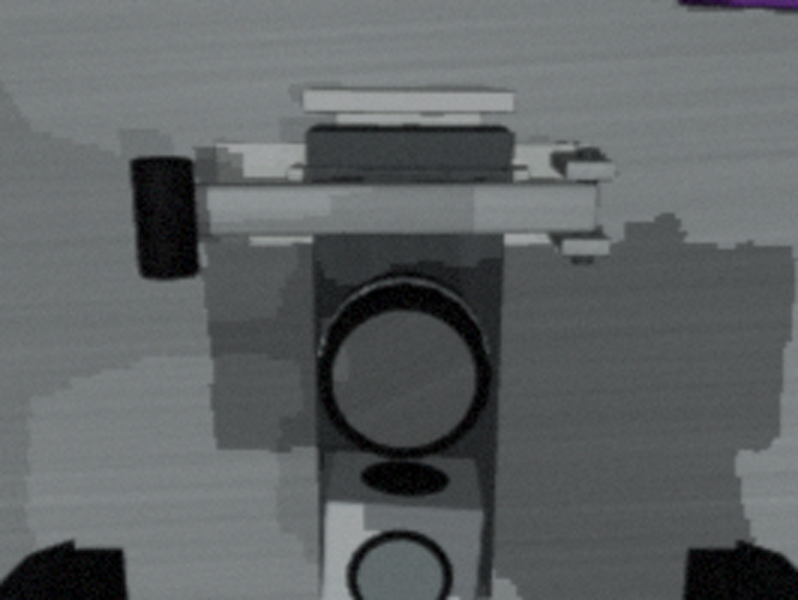

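The condenser's top disc is at crop (403,379) and the cube's top window at (401,577). The fingers, with their midline at 406, straddle both.

```bash
python3 - <<'E'
from h import *
c=r.get_calibration("wrist")
f=lambda p,z:np.round(toplane(c,np.array(p)/3+[152,82],z)[:,:2]*1000,1)
print(f([[403.5,379]],.056),f([[401,577]],.064),f([[165,217],[135,160],[195,275]],.052))
E
```

```text
[[594.8  36.4]] [[538.7  40. ]] [[641.4  97. ]
 [656.5 102.9]
 [625.6  90.8]]
```

>>> play_rows(translation=[[-0.001, 0, 0.04], [0, 0, 0.04], [0, 0, 0.04], [0, 0, 0.02], [0, 0, 0.01], [0, 0, 0], [0, 0, 0], [0, 0, 0], [0, 0, 0], [0, 0, 0], [0, 0, 0], [0, 0, 0], [0, 0, 0]], delta_rot=[[0, 0, 0], [0, 0, 0], [0, 0, 0], [0, 0, 0], [0, 0, 0], [0, 0, 0], [0, 0, 0], [0, 0, 0], [0, 0, 0], [0, 0, 0], [0, 0, 0], [0, 0, 0], [0, 0, 0]], grip=[1, 1, 1, 1, 1, 1, 1, 0.3, 0, 0, 0, 0, 0], squeeze=20)

```text
clock: 15.02
tool_pos: [0.5949, 0.0375, 0.0928]
eef_rot: [1.0, -0.025, 0.0, 0.0]
contact_force: [-0.1, -0.3, 0.9]
opening: 0.542
finger_force: 20.0
```

>>> play_rows(translation=[[0, 0, -0.01], [0, 0, -0.03], [0, 0, -0.04], [0.002, -0.034, 0], [0.002, -0.04, 0], [0.002, -0.04, 0], [0.002, -0.04, 0], [0, -0.04, 0], [0, 0, 0.03], [0, 0, 0.03], [0, 0, 0.02], [0, 0, 0], [0, 0, 0], [0, 0, 0]], delta_rot=[[0, 0, 0], [0, 0, 0], [0, 0, 0], [0, 0, 0], [0, 0, 0], [0, 0, 0], [0, 0, 0], [0, 0, 0], [0, 0, 0], [0, 0, 0], [0, 0, 0], [0, 0, 0], [0, 0, 0], [0, 0, 0]], grip=[0, 0, 0, 0, 0, 0, 0, 0, 0, 0, 0, 0, 0, 0])

```text
clock: 16.77
tool_pos: [0.6135, 0.2311, 0.094]
eef_rot: [1.0, -0.025, 0.001, -0.0]
contact_force: [0.6, 0.7, -1.3]
opening: 0.538
finger_force: 20.0
```

```bash
python3 - <<'E'
from h import *
to(.6125,.2305,.073)
c,im=meas([("dish_large",.007),("condenser",.052)])
E
```

```text
t 16.77 tcp [0.6135 0.2311 0.094 ] yaw -2.91 tilt 0.13 open 0.538 F [ 0.6  0.7 -1.3] ff 20.0
turn z 0.0
shift mm [-1.   0.7 21. ]
dish_large 0.91 rect [630.3 230.1] [75.3 42.7] 87.8 ell [array([627.1, 229.8]), array([47.7, 69.5]), np.float64(176.4)]
condenser 0.6 rect [621.7 230.1] [49.2 50.6] 86.4 ell [array([612.6, 230.8]), array([47.4, 68.7]), np.float64(86.4)]
```

>>> play_rows(translation=[[-0.001, 0.001, 0.01], [0, 0, 0.008], [0, 0, 0.003], [0, 0, 0], [0, 0, 0], [0, 0, 0]], delta_rot=[[0, 0, 0], [0, 0, 0], [0, 0, 0], [0, 0, 0], [0, 0, 0], [0, 0, 0]], grip=[0, 0, 0, 0, 0, 0])

```text
clock: 17.68
tool_pos: [0.6111, 0.2297, 0.0727]
eef_rot: [1.0, -0.025, -0.001, 0.0]
contact_force: [-4.3, -1.6, 11.7]
opening: 0.539
finger_force: 20.0
```

>>> play_rows(translation=[[0, 0, -0.001], [0, 0, 0], [0, 0, 0], [0, 0, 0], [0, 0, 0], [0, 0, -0.03], [0, 0, -0.04], [0, 0, -0.04], [0, 0, -0.04], [0, 0, -0.02], [0, 0, 0], [0, 0, 0]], delta_rot=[[0, 0, 0], [0, 0, 0], [0, 0, 0], [0, 0, 0], [0, 0, 0], [0, 0, 0], [0, 0, 0], [0, 0, 0], [0, 0, 0], [0, 0, 0], [0, 0, 0], [0, 0, 0]], grip=[0, 0, 0.3, 0.6, 1, 1, 1, 1, 1, 1, 1, 1])

```text
clock: 19.18
tool_pos: [0.611, 0.2298, 0.2415]
eef_rot: [1.0, -0.025, -0.001, 0.0]
contact_force: [0.3, 0.0, -1.4]
opening: 1.0
finger_force: 0.0
```

```bash
python3 - <<'E'
from h import *
c,im=meas([("dish_large",.007),("condenser",.036)])
to(.5387,.0405,.1,-3.5)
u=proj(c,[[0.612,.2305,.02]])[0].astype(int); a,b=max(0,u[1]-75),max(0,u[0]-100); cv2.imwrite("pics/w7.png",cv2.resize(im[a:a+150,b:b+200],None,fx=3,fy=3,interpolation=2)); print(a,b)
E
```

```text
dish_large 0.82 rect [615.1 231.7] [70.6 75.1] 4.9 ell [array([612.1, 230.9]), array([69. , 72.2]), np.float64(90.3)]
condenser 0.64 rect [613.9 229.9] [47.7 52.1] 88.5 ell [array([613.8, 229.6]), array([47.7, 52.6]), np.float64(89.3)]
t 19.32 tcp [0.611  0.2298 0.2412] yaw -2.90 tilt 0.15 open 1.000 F [-0.5 -0.5  0.8] ff 0.0
turn z 0.6
shift mm [-60.6 193.3 141.2]
118 184
```

View pics/w7.png

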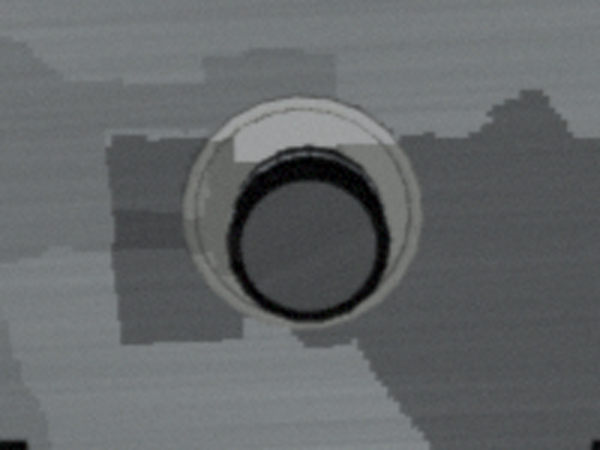

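The condenser stands in the large dish: top disc at (309,245), dish centre at (302,212) in the crop. I'll check the offset by back-projecting both.

```bash
python3 - <<'E'
from h import *
c=r.get_calibration("wrist")
print(toplane(c,[[287,199.7]],.036),toplane(c,[[284.7,188.7]],.007))
E
```

```text
[[0.6110969  0.22866701 0.036     ]] [[0.61363332 0.23065725 0.007     ]]
```

>>> play_rows(translation=[[-0.012, 0.033, 0], [-0.012, 0.04, 0], [-0.012, 0.04, 0], [-0.012, 0.04, 0], [-0.012, 0.04, 0], [0, 0, 0.04], [0, 0, 0.03], [0, 0, 0], [0, 0, 0]], delta_rot=[[0, 0, 0.6], [0, 0, 0], [0, 0, 0], [0, 0, 0], [0, 0, 0], [0, 0, 0], [0, 0, 0], [0, 0, 0], [0, 0, 0]], grip=[1, 1, 1, 1, 1, 1, 1, 1, 1])

```text
clock: 20.45
tool_pos: [0.5407, 0.041, 0.1732]
eef_rot: [1.0, -0.03, 0.0, -0.0]
contact_force: [0.3, -0.1, -0.3]
opening: 1.0
finger_force: 0.0
```

```bash
python3 - <<'E'
from h import *
c,im=meas([("cube",.064)]); 
to(.5387,.0405,.092,-3.5)
cv2.imwrite("pics/w8.png",im)
E
```

```text
cube 0.97 rect [544.2  39.9] [43.9 54. ] 83.7 ell [array([544.3,  40.5]), array([51.7, 63.6]), np.float64(84.0)]
t 20.55 tcp [0.541  0.041  0.1738] yaw -3.49 tilt 0.12 open 1.002 F [0.4 0.2 1.2] ff 0.0
turn z 0.0
shift mm [-2.3  0.7 81.8]
```

View pics/w8.png

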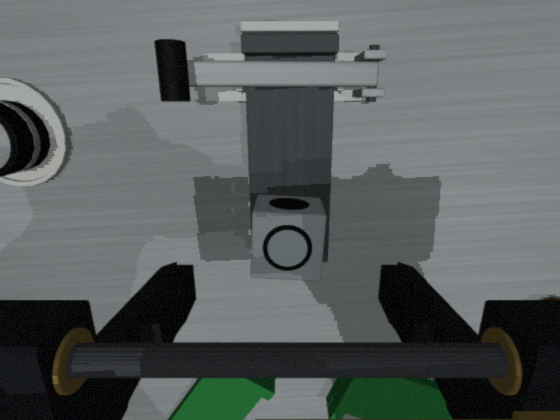

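The cube's top window at (287,247) is on the finger midline, so I'll grasp it.

>>> play_rows(translation=[[-0.002, 0, 0.04], [0, 0, 0.03], [0, 0, 0.011], [0, 0, 0], [0, 0, 0], [0, 0, 0], [0, 0, 0], [0, 0, 0], [0, 0, 0], [0, 0, 0], [0, 0, 0]], delta_rot=[[0, 0, 0], [0, 0, 0], [0, 0, 0], [0, 0, 0], [0, 0, 0], [0, 0, 0], [0, 0, 0], [0, 0, 0], [0, 0, 0], [0, 0, 0], [0, 0, 0]], grip=[1, 1, 1, 1, 1, 0.3, 0, 0, -0.1, -0.1, -0.1], squeeze=20)

```text
clock: 21.92
tool_pos: [0.5383, 0.041, 0.0917]
eef_rot: [1.0, -0.03, 0.0, 0.0]
contact_force: [-0.5, -0.2, 0.6]
opening: 0.501
finger_force: 19.6
```

```bash
python3 - <<'E'
from h import *
to(.4265,-.3475,.073,15)
E
```

```text
t 21.93 tcp [0.5383 0.041  0.0917] yaw -3.49 tilt 0.01 open 0.501 F [-0.5 -0.2  0.6] ff 19.6
turn z -18.5
shift mm [-208.5  346.3   18.7]
```

>>> play_rows(translation=[[0, 0, -0.02], [0, 0, -0.04], [0, 0, -0.05], [0, 0, -0.05], [0, 0, -0.04], [-0.023, 0.036, 0], [-0.023, 0.039, 0], [-0.023, 0.039, 0], [-0.023, 0.039, 0], [-0.023, 0.039, 0], [-0.023, 0.039, 0], [-0.023, 0.039, 0], [-0.023, 0.039, 0], [-0.024, 0.039, 0], [0, 0, 0.04], [0, 0, 0.04], [0, 0, 0.04], [0, 0, 0.04], [0, 0, 0], [0, 0, 0]], delta_rot=[[0, 0, 0], [0, 0, 0], [0, 0, -6], [0, 0, -6.5], [0, 0, -6], [0, 0, 0], [0, 0, 0], [0, 0, 0], [0, 0, 0], [0, 0, 0], [0, 0, 0], [0, 0, 0], [0, 0, 0], [0, 0, 0], [0, 0, 0], [0, 0, 0], [0, 0, 0], [0, 0, 0], [0, 0, 0], [0, 0, 0]], grip=[-0.1, -0.1, -0.1, -0.1, -0.1, -0.1, -0.1, -0.1, -0.1, -0.1, -0.1, -0.1, -0.1, -0.1, -0.1, -0.1, -0.1, -0.1, -0.1, -0.1])

```text
clock: 24.42
tool_pos: [0.4279, -0.3493, 0.1327]
eef_rot: [0.991, 0.13, 0.0, 0.0]
contact_force: [0.2, 0.4, -1.4]
opening: 0.499
finger_force: 19.7
```

```bash
python3 - <<'E'
from h import *
to(.4265,-.3475,.073,15)
c,im=meas([("dish_square",.007),("cube",.09)])
E
```

```text
t 24.43 tcp [ 0.4279 -0.3493  0.1327] yaw 15.00 tilt 0.07 open 0.499 F [ 0.2  0.4 -1.4] ff 19.7
turn z -0.0
shift mm [-0.9 -2.1 59.7]
cube 0.58 rect [ 434.7 -349.1] [50.5 49.4] 12.2 ell [array([ 433.6, -348.7]), array([53.7, 59.7]), np.float64(103.0)]
```

>>> play_rows(translation=[[-0.001, -0.002, 0.03], [0, 0, 0.02], [0, 0, 0.007], [0, 0, 0.003], [0, 0, 0], [0, 0, 0]], delta_rot=[[0, 0, 0], [0, 0, 0], [0, 0, 0], [0, 0, 0], [0, 0, 0], [0, 0, 0]], grip=[-0.1, -0.1, -0.1, -0.1, -0.1, -0.1])

```text
clock: 25.32
tool_pos: [0.4263, -0.3476, 0.0724]
eef_rot: [0.991, 0.13, 0.0, 0.0]
contact_force: [0.4, -0.1, -1.1]
opening: 0.502
finger_force: 19.7
```

>>> play_rows(translation=[[0, 0, 0.0007], [0, 0, 0], [0, 0, 0], [0, 0, 0], [0, 0, 0], [0, 0, 0], [0, 0, 0], [0, 0, -0.03], [0, 0, -0.04], [0, 0, -0.04], [0, 0, -0.04], [0, 0, -0.03], [0, 0, 0], [0, 0, 0]], delta_rot=[[0, 0, 0], [0, 0, 0], [0, 0, 0], [0, 0, 0], [0, 0, 0], [0, 0, 0], [0, 0, 0], [0, 0, 0], [0, 0, 0], [0, 0, 0], [0, 0, 0], [0, 0, 0], [0, 0, 0], [0, 0, 0]], grip=[-0.1, -0.1, 0, 0.2, 0.5, 0.8, 1, 1, 1, 1, 1, 1, 1, 1])

```text
clock: 27.08
tool_pos: [0.4252, -0.3464, 0.2498]
eef_rot: [0.991, 0.131, -0.001, -0.001]
contact_force: [0.0, -0.9, -0.6]
opening: 1.001
finger_force: 0.0
```

```bash
python3 - <<'E'
from h import *
c,im=meas([("dish_square",.007),("cube",.044)])
cv2.imwrite("pics/w9.png",im)
E
```

```text
dish_square 0.7 rect [ 426.6 -348.7] [71.7 72.2] 15.1 ell [array([ 421.2, -348.8]), array([74.8, 88.1]), np.float64(106.9)]
cube 0.79 rect [ 430.2 -347.3] [52.7 44.8] 13.8 ell [array([ 430.3, -347.7]), array([51.5, 60.8]), np.float64(107.5)]
```

View pics/w9.png

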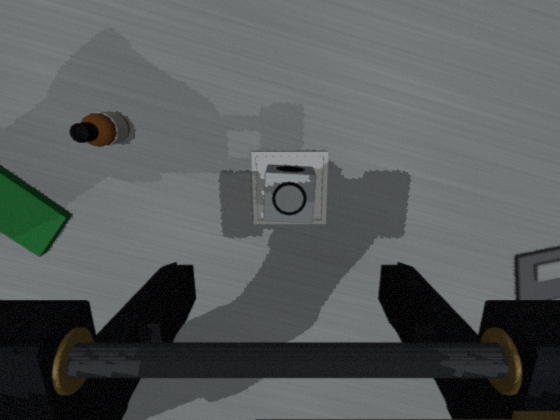

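The cube stands flat and centred in the square dish, window at (289,198). Next is the bar: turn the tool 90° and fly to the handle.

>>> play_rows(translation=[[0, 0, 0], [0, 0, 0], [0, 0, 0], [0, 0, 0], [0, 0, 0], [0, 0, 0], [0, 0, 0], [0, 0, 0]], delta_rot=[[0, 0, -9], [0, 0, -9], [0, 0, -9], [0, 0, -9], [0, 0, -9], [0, 0, -9], [0, 0, -9], [0, 0, -9]], grip=[1, 1, 1, 1, 1, 1, 1, 1])

```text
clock: 28.22
tool_pos: [0.4255, -0.3471, 0.25]
eef_rot: [0.724, 0.69, -0.0, -0.001]
contact_force: [-0.5, -0.1, -0.3]
opening: 0.993
finger_force: 0.0
```

>>> play_rows(translation=[[0.034, 0.017, 0], [0.04, 0.017, 0], [0.04, 0.017, 0], [0.04, 0.017, 0], [0.04, 0.017, 0], [0.04, 0.017, 0], [0.04, 0.017, 0], [0.04, 0.017, 0], [0.04, 0.017, 0], [0.04, 0.017, 0], [0.04, 0.017, 0.02], [0, 0, 0.03], [0, 0, 0], [0, 0, 0]], delta_rot=[[0, 0, 0], [0, 0, 0], [0, 0, 0], [0, 0, 0], [0, 0, 0], [0, 0, 0], [0, 0, 0], [0, 0, 0], [0, 0, 0], [0, 0, 0], [0, 0, 0], [0, 0, 0], [0, 0, 0], [0, 0, 0]], grip=[1, 1, 1, 1, 1, 1, 1, 1, 1, 1, 1, 1, 1, 1])

```text
clock: 29.98
tool_pos: [0.6355, 0.0756, 0.2012]
eef_rot: [0.726, 0.688, -0.0, 0.0]
contact_force: [0.3, 0.6, 1.2]
opening: 1.001
finger_force: 0.0
```

```bash
python3 - <<'E'
from h import *
print(r.get_state()["q"])
c=r.get_calibration("wrist"); im=r.snapshot("wrist"); cv2.imwrite("pics/w10.png",im)
for d in r.look_for("wrist","bar_handle")[:2]: print(d)
for d in r.silhouettes("wrist","bar")[:2]: print(d["confidence"],cv2.minAreaRect(hull(d["pixels"])))
to(.641,.098,.09,86.9)
print(proj(c,[[.641,.098,.044],[.641,.098,.056]]))
E
```

```text
[ 0.06584697  0.86814999 -0.4834535   1.59464807  0.51315841  0.80853255
 -0.68587563]
{'point': [0.6379, 0.0674, 0.042], 'confidence': 0.78}
0.8 ((293.0, 249.0), (140.0, 46.0), 90.0)
t 30.12 tcp [0.636  0.0757 0.2022] yaw 86.93 tilt 0.10 open 1.001 F [-0.2  0.4 -0. ] ff 0.0
turn z 0.0
shift mm [ 22.5   3.8 112.2]
[[291.77426372 186.77413155]
 [292.0191322  191.01571008]]
```

View pics/w10.png

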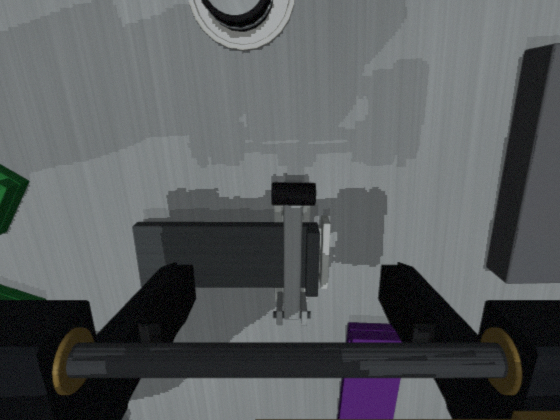

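The handle is at (293,194), spanning columns 271–316; the bare plate lies to its left. I'll triangulate the handle using the earlier views.

```bash
python3 - <<'E'
from h import *
c=r.get_calibration("wrist"); s=r.get_state(); M=R.from_quat(s["eef_rot"]).as_matrix()
off=M.T@(c["eye"]-s["tool_pos"]); Rc=M.T@R.from_quat(c["rotation"]).as_matrix()
def cal(tcp,yaw):
    a=np.radians(yaw); T=np.array([[np.cos(a),np.sin(a),0],[np.sin(a),-np.cos(a),0],[0,0,-1]])
    return dict(intrinsics=c["intrinsics"],eye=np.array(tcp)+T@off,rotation=R.from_matrix(T@Rc).as_quat())
rays=[ray(cal((.58,.0363,.3628),-.18),[[231.7,120.5]]),ray(cal((.596,.0368,.2430),-2.98),[[207,154.3]]),ray(cal((.541,.041,.1738),-3.49),[[172,70]]),ray(c,[[293.5,194]])]
A=np.zeros((3,3));b=np.zeros(3)
for e,d in rays:
    d=d[0]/np.linalg.norm(d); P=np.eye(3)-np.outer(d,d); A+=P; b+=P@e
X=np.linalg.solve(A,b); print("X",X)
for e,d in rays:
    d=d[0]/np.linalg.norm(d); print(np.round((np.eye(3)-np.outer(d,d))@(X-e)*1000,1))
for z in (.044,.05,.056): print(z,[np.round((e+d[0]*(z-e[2])/d[0][2])[:2]*1000,1) for e,d in rays])
# plate corners (z=.024 top, near end)
print(toplane(c,[[135,223],[140,288],[305,223],[305,288]],.024)[:,:2])
E
```

```text
X [0.64122753 0.09565704 0.05696159]
[0.9 0.4 0. ]
[ 0.6 -0.  -0.1]
[-0.1 -0.  -0. ]
[-1.5 -0.4  0.1]
0.044 [array([639.6,  97.2]), array([638.8,  98.8]), array([642.5,  99.6]), array([642.8,  92.6])]
0.05 [array([639.9,  96.3]), array([639.6,  97.3]), array([642. ,  97.8]), array([642.7,  94.2])]
0.056 [array([640.3,  95.4]), array([640.5,  95.9]), array([641.4,  96. ]), array([642.7,  95.8])]
[[0.51478218 0.06991843]
 [0.50773488 0.01101635]
 [0.65106516 0.06262881]
 [0.6489342  0.00339861]]
```

>>> play_rows(translation=[[0.02, 0.004, 0.03], [0, 0, 0.04], [0, 0, 0.02], [0, 0, 0.01], [0, 0, 0], [0, 0, 0], [0, 0, 0], [0, 0, 0], [0, 0, 0], [0, 0, 0], [0, 0, 0], [0, 0, 0], [0, 0, 0]], delta_rot=[[0, 0, 0], [0, 0, 0], [0, 0, 0], [0, 0, 0], [0, 0, 0], [0, 0, 0], [0, 0, 0], [0, 0, 0], [0, 0, 0], [0, 0, 0], [0, 0, 0], [0, 0, 0], [0, 0, 0]], grip=[1, 1, 1, 1, 1, 0.4, -0.2, -0.5, -0.5, -0.5, -0.5, -0.5, -0.5], squeeze=15)

```text
clock: 31.75
tool_pos: [0.641, 0.096, 0.1011]
eef_rot: [0.725, 0.688, 0.0, 0.0]
contact_force: [2.5, 0.8, -1.4]
opening: 0.336
finger_force: 15.0
```

```bash
python3 - <<'E'
from h import *
pose()
th=np.linspace(.1,1.47,19); P=np.c_[115*np.cos(th)-14*np.sin(th),115*np.sin(th)+14*np.cos(th)]
Q=np.round(P-P[0]); print([[d[0]/1000,0,-d[1]/1000] for d in np.diff(Q,axis=0)],Q[-1])
E
```

```text
t 31.75 tcp [0.641  0.096  0.1011] yaw 86.98 tilt 0.06 open 0.336 F [ 2.5  0.8 -1.4] ff 15.0
[[np.float64(-0.002), 0, np.float64(-0.009)], [np.float64(-0.003), 0, np.float64(-0.008)], [np.float64(-0.004), 0, np.float64(-0.008)], [np.float64(-0.004), 0, np.float64(-0.008)], [np.float64(-0.005), 0, np.float64(-0.007)], [np.float64(-0.005), 0, np.float64(-0.007)], [np.float64(-0.006), 0, np.float64(-0.007)], [np.float64(-0.006), 0, np.float64(-0.006)], [np.float64(-0.007), 0, np.float64(-0.006)], [np.float64(-0.007), 0, np.float64(-0.005)], [np.float64(-0.007), 0, np.float64(-0.005)], [np.float64(-0.008), 0, np.float64(-0.004)], [np.float64(-0.008), 0, np.float64(-0.003)], [np.float64(-0.009), 0, np.float64(-0.003)], [np.float64(-0.008), 0, np.float64(-0.002)], [np.float64(-0.009), 0, np.float64(-0.001)], [np.float64(-0.009), 0, np.float64(-0.001)], [np.float64(-0.008), 0, np.float64(-0.0)]] [-115.   90.]
```

>>> play_rows(translation=[[-0.002, 0, -0.009], [-0.003, 0, -0.008], [-0.004, 0, -0.008], [-0.004, 0, -0.008], [-0.005, 0, -0.007], [-0.005, 0, -0.007], [-0.006, 0, -0.007], [-0.006, 0, -0.006]], delta_rot=[[0, 0, 0], [0, 0, 0], [0, 0, 0], [0, 0, 0], [0, 0, 0], [0, 0, 0], [0, 0, 0], [0, 0, 0]], grip=[-0.5, -0.5, -0.5, -0.5, -0.5, -0.5, -0.5, -0.5])

```text
clock: 32.75
tool_pos: [0.639, 0.0617, 0.162]
eef_rot: [0.725, 0.689, 0.001, -0.0]
contact_force: [4.0, 3.4, 0.2]
opening: 0.343
finger_force: 15.0
```

>>> play_rows(translation=[[-0.007, 0, -0.006], [-0.007, 0, -0.005], [-0.007, 0, -0.005], [-0.008, 0, -0.004], [-0.008, 0, -0.003], [-0.009, 0, -0.003], [-0.008, 0, -0.002], [-0.009, 0, -0.001], [-0.009, 0, -0.001], [-0.008, 0, 0], [0, 0, 0], [0, 0, 0], [0, 0, 0]], delta_rot=[[0, 0, 0], [0, 0, 0], [0, 0, 0], [0, 0, 0], [0, 0, 0], [0, 0, 0], [0, 0, 0], [0, 0, 0], [0, 0, 0], [0, 0, 0], [0, 0, 0], [0, 0, 0], [0, 0, 0]], grip=[-0.5, -0.5, -0.5, -0.5, -0.5, -0.5, -0.5, -0.5, -0.5, -0.5, -0.5, -0.5, -0.5])

```text
clock: 34.38
tool_pos: [0.6343, -0.0217, 0.1915]
eef_rot: [0.726, 0.688, -0.002, 0.001]
contact_force: [2.2, -0.5, 6.8]
opening: 0.334
finger_force: 15.0
```

>>> play_rows(translation=[[0, 0, 0], [0, 0, 0], [0, 0, 0], [0, 0, -0.02], [0, 0, -0.04], [0, 0, -0.04], [0, 0, 0], [0, 0, 0]], delta_rot=[[0, 0, 0], [0, 0, 0], [0, 0, 0], [0, 0, 0], [0, 0, 0], [0, 0, 0], [0, 0, 0], [0, 0, 0]], grip=[0, 0.4, 0.4, 0.4, 0.4, 0.4, 0.4, 1])

```text
clock: 35.38
tool_pos: [0.6341, -0.019, 0.2913]
eef_rot: [0.725, 0.688, -0.0, 0.0]
contact_force: [0.6, -0.2, -0.4]
opening: 0.79
finger_force: 0.0
```

```bash
python3 - <<'E'
from h import *
c,im=meas([("plate",.024)]); cv2.imwrite("pics/w11.png",im)
to(.54,.0405,.25,176.9)
E
```

```text
plate 0.89 rect [ 705.8 -117.8] [148.4  60.5] 81.8 ell [array([ 705.9, -103.6]), array([ 58. , 193.4]), np.float64(171.1)]
plate 0.78 rect [391.2  96.5] [62.5 64.8] 52.4 ell [array([393.3,  98.8]), array([64.2, 75. ]), np.float64(41.9)]
plate 0.63 rect [584.4  35.2] [ 57.1 151. ] 86.5 ell [array([589.8,  36.4]), array([ 68.6, 186.4]), np.float64(87.4)]
t 35.48 tcp [ 0.6337 -0.0191  0.2901] yaw 87.00 tilt 0.13 open 0.880 F [ 0.6 -0.1 -0.7] ff 0.0
turn z -89.9
shift mm [96.8 54.4 40.1]
```

View pics/w11.png

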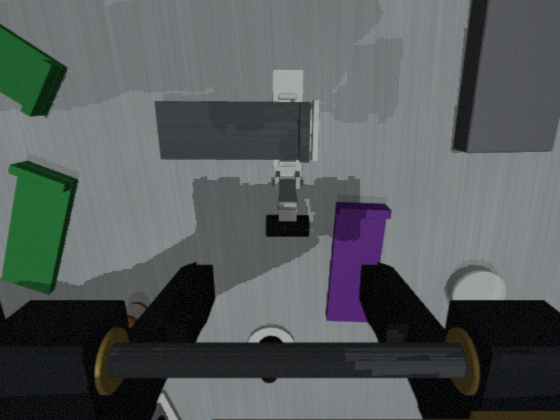

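The bar stands up, with the handle at (287,226), and the plate is clear at (235,130). Turning the tool to grip the plate's long edges.

>>> play_rows(translation=[[0, 0, 0], [0, 0, 0], [0, 0, 0], [0, 0, 0], [0, 0, 0], [0, 0, 0], [0, 0, 0], [0, 0, 0], [0, 0, 0], [0, 0, 0], [0.025, 0.017, 0], [0.026, 0.018, 0], [0.026, 0.018, 0], [0, 0, 0.04], [0, 0, 0.04], [0, 0, 0], [0, 0, 0]], delta_rot=[[0, 0, -9], [0, 0, -9], [0, 0, -9], [0, 0, -9], [0, 0, -9], [0, 0, -9], [0, 0, -9], [0, 0, -9], [0, 0, -9], [0, 0, -9], [0, 0, 0], [0, 0, 0], [0, 0, 0], [0, 0, 0], [0, 0, 0], [0, 0, 0], [0, 0, 0]], grip=[1, 1, 1, 1, 1, 1, 1, 1, 1, 1, 1, 1, 1, 1, 1, 1, 1])

```text
clock: 37.6
tool_pos: [0.5607, 0.0387, 0.2118]
eef_rot: [0.026, 1.0, 0.0, 0.0]
contact_force: [0.1, 0.2, 0.3]
opening: 1.001
finger_force: 0.0
```

```bash
python3 - <<'E'
from h import *
print(r.get_state()["q"])
c=r.get_calibration("wrist"); im=r.snapshot("wrist"); cv2.imwrite("pics/w12.png",im)
for d in r.silhouettes("wrist","plate")[:3]:
    h=hull(d["pixels"]); P=toplane(c,h,.024)[:,:2]
    print(d["confidence"],np.round([P.min(0),P.max(0)],4))
    for x in (.53,.55,.57,.59):
        s=P[abs(P[:,0]-x)<.006]
        if len(s): print(x,np.round([s[:,1].min(),s[:,1].max()],4))
to(.5595,.038,.068,176.8)
E
```

```text
[ 0.34006427  0.87776441 -0.88798913  1.82255984  0.87558837  0.8891345
  0.5464834 ]
0.84 [[0.5074 0.0021]
 [0.6696 0.0674]]
0.53 [0.0109 0.0671]
0.55 [0.065  0.0658]
0.57 [0.0628 0.0646]
0.59 [0.0076 0.0632]
0.79 [[ 0.6709 -0.0746]
 [ 0.6917 -0.0421]]
0.62 [[0.4168 0.0871]
 [0.426  0.1063]]
t 37.70 tcp [0.5611 0.0387 0.2125] yaw 176.99 tilt 0.15 open 0.999 F [ 0.3 -0.3  0.4] ff 0.0
turn z 0.2
shift mm [  1.6  -0.8 144.5]
```

>>> play_rows(translation=[[0.001, -0.001, 0.04], [0, 0, 0.04], [0, 0, 0.03], [0, 0, 0.02], [0, 0, 0.014], [0, 0, 0], [0, 0, 0], [0, 0, 0], [0, 0, 0], [0, 0, 0], [0, 0, 0], [0, 0, 0]], delta_rot=[[0, 0, 0.2], [0, 0, 0], [0, 0, 0], [0, 0, 0], [0, 0, 0], [0, 0, 0], [0, 0, 0], [0, 0, 0], [0, 0, 0], [0, 0, 0], [0, 0, 0], [0, 0, 0]], grip=[1, 1, 1, 1, 1, 1, 0.5, 0.3, 0.2, 0.1, 0.1, 0.1], squeeze=35)

```text
clock: 39.2
tool_pos: [0.5595, 0.0373, 0.0674]
eef_rot: [0.028, 1.0, 0.0, 0.0]
contact_force: [0.3, -1.0, 6.5]
opening: 0.631
finger_force: 35.0
```

```bash
python3 - <<'E'
from h import *
pose()
E
```

```text
t 39.20 tcp [0.5595 0.0373 0.0674] yaw 176.81 tilt 0.04 open 0.631 F [ 0.3 -1.   6.5] ff 35.0
```

>>> play_rows(translation=[[0, 0, -0.001], [0.01, 0, 0], [0.02, 0, 0], [0.02, 0, 0], [0.01, 0, 0], [0, 0, -0.02], [0, 0, -0.04], [0, 0, -0.04], [0, 0, -0.04], [0, 0, -0.03], [0, 0, 0], [0, 0, 0]], delta_rot=[[0, 0, 0], [0, 0, 0], [0, 0, 0], [0, 0, 0], [0, 0, 0], [0, 0, 0], [0, 0, 0], [0, 0, 0], [0, 0, 0], [0, 0, 0], [0, 0, 0], [0, 0, 0]], grip=[0.1, 0.1, 0.1, 0.1, 0.1, 0.1, 0.1, 0.1, 0.1, 0.1, 0.1, 0.1])

```text
clock: 40.7
tool_pos: [0.4983, 0.0398, 0.2366]
eef_rot: [0.028, 1.0, -0.001, -0.001]
contact_force: [-0.2, -0.4, -3.9]
opening: 0.631
finger_force: 35.0
```

```bash
python3 - <<'E'
from h import *
to(.46,.16,.25,-178)
c=r.get_calibration("wrist"); im=r.snapshot("wrist"); cv2.imwrite("pics/w13.png",im)
for d in r.silhouettes("wrist","plate")[:3]: print(d["confidence"],cv2.minAreaRect(hull(d["pixels"])))
print(proj(c,[[.434,.314,.012]]))
E
```

```text
t 40.70 tcp [0.4983 0.0398 0.2366] yaw 176.80 tilt 0.17 open 0.631 F [-0.2 -0.4 -3.9] ff 35.0
turn z 354.8
shift mm [ 34.  121.5 -13.4]
0.89 ((147.96231079101562, 17.279396057128906), (199.1721954345703, 76.5992202758789), 22.30620574951172)
0.88 ((286.5, 261.5), (161.0, 147.0), 90.0)
0.64 ((366.24395751953125, 32.95296859741211), (70.90467071533203, 126.04901885986328), 34.08887481689453)
[[606.70719029 103.14412523]]
```

>>> play_rows(translation=[[0, 0, 0], [0.008, 0.03, 0], [0.009, 0.03, 0], [0.009, 0.03, 0], [0.008, 0.03, 0], [0, 0, 0], [0, 0, 0], [0, 0, 0]], delta_rot=[[0, 0, -5.2], [0, 0, 0], [0, 0, 0], [0, 0, 0], [0, 0, 0], [0, 0, 0], [0, 0, 0], [0, 0, 0]], grip=[0.1, 0.1, 0.1, 0.1, 0.1, 0.1, 0.1, 0.1])

```text
clock: 41.8
tool_pos: [0.4614, 0.158, 0.2374]
eef_rot: [-0.017, 1.0, -0.001, -0.0]
contact_force: [-0.5, 0.6, -2.9]
opening: 0.633
finger_force: 35.0
```

```bash
python3 - <<'E'
from h import *
c,im=meas([("rest",.015)]); cv2.imwrite("pics/w14.png",im)
print(proj(c,[[.434,.314,.012],[.52,.314,.012],[.348,.314,.012]]))
to(.46,.314,.15)
for n in ("top","scene"):
    meas([("rest",.014)],n)
# bright pixel based corners, wrist
g=cv2.cvtColor(im,cv2.COLOR_BGR2GRAY)
for d in r.silhouettes("wrist","rest")[:1]:
    h=hull(d["pixels"]); a=cv2.approxPolyDP(h,6,True)[:,0]; print(a.tolist(),np.round(toplane(c,a,.012)[:,:2]*1000).tolist())
E
```

```text
rest 0.94 rect [436.5 314. ] [182.7  51.4] 1.8 ell [array([430.8, 312.9]), array([ 50.6, 311.4]), np.float64(91.7)]
[[461.6323249  169.53193802]
 [444.63706732 256.36750686]
 [481.87282327  66.11513587]]
t 41.90 tcp [0.4614 0.1583 0.2377] yaw -178.10 tilt 0.05 open 0.631 F [-0.3 -0.5 -3.5] ff 35.0
turn z 0.0
shift mm [ -3.8 155.7  87.7]
rest 0.96 rect [431.7 317.9] [183.5  49. ] 3.6 ell [array([417.1, 320.2]), array([ 50.6, 205.5]), np.float64(95.8)]
rest 0.75 rect [438.2 308.3] [190.2  65.8] 0.1 ell [array([427.8, 308.6]), array([ 60.5, 258.8]), np.float64(92.3)]
[[510, 62], [450, 65], [423, 257], [430, 265], [474, 264]] [[344.0, 336.0], [348.0, 288.0], [521.0, 293.0], [530.0, 301.0], [527.0, 344.0]]
```

View pics/w14.png

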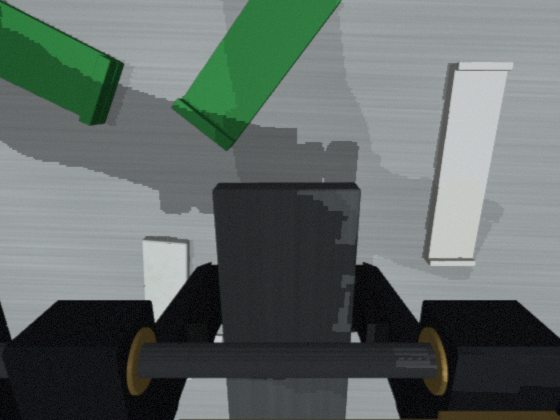

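The plate is held level at the centre of the picture. The rest is at right: top-face edges (458,70)–(432,258) on the left and (507,70)–(474,259) on the right.

```bash
python3 - <<'E'
from h import *
c=r.get_calibration("wrist")
print(np.round(toplane(c,[[458,70],[432,258],[507,70],[474,259]],.012)[:,:2]*1000,1).tolist())
L=toplane(c,[[458,63],[513,63],[430,263],[475,263]],.018)[:,:2]*1000; print(np.round(L,1).tolist(),L.mean(0))
d=toplane(c,[[480,175]],.012); 
# front edge of held plate, top z = tcp-.0674+.024
z=r.get_state()["tool_pos"][2]-.0674+.024
print(np.round(toplane(c,[[213,186],[359,186]],z)*1000,1).tolist())
E
```

```text
[[351.5, 296.5], [522.6, 303.8], [350.1, 337.0], [522.2, 345.3]]
[[346.9, 292.8], [345.3, 337.1], [525.2, 299.9], [523.6, 343.5]] [435.257801   318.30861298]
[[411.3, 129.2, 194.6], [409.4, 183.8, 194.6]]
```

>>> play_rows(translation=[[0.01, 0.032, 0], [0.011, 0.043, 0], [0.011, 0.043, 0], [0.011, 0.043, 0], [0, 0, 0.04], [0, 0, 0.04], [0, 0, 0.04], [0, 0, 0.02], [0, 0, 0], [0, 0, 0], [0, 0, 0]], delta_rot=[[0, 0, -0.6], [0, 0, 0], [0, 0, 0], [0, 0, 0], [0, 0, 0], [0, 0, 0], [0, 0, 0], [0, 0, 0], [0, 0, 0], [0, 0, 0], [0, 0, 0]], grip=[0.1, 0.1, 0.1, 0.1, 0.1, 0.1, 0.1, 0.1, 0.1, 0.1, 0.1])

```text
clock: 43.52
tool_pos: [0.4118, 0.3188, 0.0991]
eef_rot: [-0.023, 1.0, 0.001, 0.001]
contact_force: [0.2, 0.0, -3.0]
opening: 0.63
finger_force: 35.0
```

```bash
python3 - <<'E'
from h import *
to(.4115,.3174,.068,-177.5)
c=r.get_calibration("wrist"); im=r.snapshot("wrist"); cv2.imwrite("pics/w15.png",im)
for d in r.silhouettes("wrist","rest")[:2]:
    h=hull(d["pixels"]); P=toplane(c,h,.018)[:,:2]*1000; print(d["confidence"],P.min(0),P.max(0)); a=cv2.approxPolyDP(h,4,True)[:,0]; print(a.tolist(),np.round(toplane(c,a,.012)[:,:2]*1000).tolist())
E
```

```text
t 43.52 tcp [0.4118 0.3188 0.0991] yaw -177.42 tilt 0.12 open 0.630 F [ 0.2  0.  -3. ] ff 35.0
turn z 0.1
shift mm [ 0.4 -1.4 31.1]
0.56 [343.14056029 291.87333507] [369.17234223 335.68183604]
[[236, 134], [240, 182], [325, 180], [328, 133]] [[347.0, 291.0], [371.0, 293.0], [368.0, 336.0], [345.0, 335.0]]
```

>>> play_rows(translation=[[0, -0.002, 0.01], [0, 0, 0.01], [0, 0, 0.007], [0, 0, 0.003], [0, 0, 0], [0, 0, 0], [0, 0, 0]], delta_rot=[[0, 0, 0], [0, 0, 0], [0, 0, 0], [0, 0, 0], [0, 0, 0], [0, 0, 0], [0, 0, 0]], grip=[0.1, 0.1, 0.1, 0.1, 0.1, 0.1, 0.1])

```text
clock: 44.5
tool_pos: [0.4115, 0.3165, 0.0681]
eef_rot: [-0.023, 1.0, 0.0, 0.0]
contact_force: [0.3, 0.8, -2.4]
opening: 0.631
finger_force: 35.0
```

>>> play_rows(translation=[[0, 0, 0.0008], [0, 0, 0], [0, 0, 0], [0, 0, 0]], delta_rot=[[0, 0, 0], [0, 0, 0], [0, 0, 0], [0, 0, 0]], grip=[0.1, 0.1, 0.1, 0.1])

```text
clock: 45.0
tool_pos: [0.4114, 0.3165, 0.0674]
eef_rot: [-0.023, 1.0, 0.0, 0.0]
contact_force: [-0.0, -0.7, 3.4]
opening: 0.629
finger_force: 35.0
```

Now in contact, so I'll release and rise.

>>> play_rows(translation=[[0, 0, 0], [0, 0, 0], [0, 0, 0], [0, 0, 0], [0, 0, 0], [0, 0, -0.02], [0, 0, -0.04], [0, 0, -0.04], [0, 0, -0.04], [0, 0, -0.04], [0, 0, 0], [0, 0, 0], [0, 0, 0], [0, 0, 0]], delta_rot=[[0, 0, 0], [0, 0, 0], [0, 0, 0], [0, 0, 0], [0, 0, 0], [0, 0, 0], [0, 0, 0], [0, 0, 0], [0, 0, 0], [0, 0, 0], [0, 0, 0], [0, 0, 0], [0, 0, 0], [0, 0, 0]], grip=[0.3, 0.4, 0.6, 0.8, 1, 1, 1, 1, 1, 1, 1, 1, 1, 1])

```text
clock: 46.75
tool_pos: [0.4111, 0.316, 0.2462]
eef_rot: [-0.023, 1.0, -0.001, -0.001]
contact_force: [-0.0, -0.8, -0.1]
opening: 0.997
finger_force: 0.0
```

```bash
python3 - <<'E'
from h import *
pose()
c,im=meas([("rest",.014),("plate",.024)])
print("-- top"); meas([("rest",.014),("plate",.024),("eyepiece",.056),("condenser",.036),("cube",.044)],"top")
print("-- scene"); c,im=meas([("rest",.014),("plate",.024)],"scene")
for n,t in (("scene","bar_handle"),("top","bar_handle"),("scene","eyepiece"),("scene","condenser"),("scene","cube")):
    for d in r.look_for(n,t)[:1]: print(n,t,d)
E
```

```text
t 46.75 tcp [0.4111 0.316  0.2462] yaw -177.38 tilt 0.11 open 0.997 F [-0.  -0.8 -0.1] ff 0.0
rest 0.98 rect [353.1 314.5] [17.3 46. ] 2.7 ell [array([352.7, 313.6]), array([21.1, 50.7]), np.float64(2.6)]
plate 0.96 rect [440.7 317.3] [160.2  59.7] 2.7 ell [array([439.1, 316.9]), array([ 61.2, 277.5]), np.float64(92.8)]
plate 0.92 rect [645.8 424.6] [ 59.4 152.9] 2.7 ell [array([653.4, 435. ]), array([ 59.5, 167.2]), np.float64(11.2)]
plate 0.64 rect [347.8 131.3] [ 63.8 155.3] 52.0 ell [array([348.1, 133.9]), array([ 62.8, 200.8]), np.float64(52.0)]
-- top
rest 0.53 rect [661.2 -20.9] [55.8 29.7] 0.6 ell [array([663.9, -21. ]), array([30.2, 56.7]), np.float64(76.6)]
plate 0.98 rect [673.3 427.9] [ 62.8 153.6] 16.8 ell [array([673.5, 426.6]), array([ 62.6, 198.2]), np.float64(17.5)]
plate 0.81 rect [343.3 -67.8] [130.8  54.7] 64.8 ell [array([342.5, -69.5]), array([ 56.8, 153.8]), np.float64(154.3)]
plate 0.78 rect [ 701.1 -121.7] [148.7  59.3] 83.5 ell [array([ 702. , -119.2]), array([ 65.1, 182.8]), np.float64(174.2)]
eyepiece 0.69 rect [ 592.  -227.4] [34.4 34.4] 1.3 ell [array([ 
[... 428 characters left out ...]
rect [684.1 418.3] [ 59.6 184.8] 17.5 ell [array([686.1, 414.6]), array([ 60.8, 237.7]), np.float64(16.9)]
plate 0.74 rect [361.9 -71.2] [164.8  80.7] 68.1 ell [array([368.5, -60. ]), array([ 70.4, 279.8]), np.float64(156.6)]
plate 0.72 rect [357.8 114.6] [ 64.8 166.1] 54.2 ell [array([358.8, 111.8]), array([ 68.1, 189.5]), np.float64(53.8)]
scene bar_handle {'point': [0.6398, -0.0166, 0.1089], 'confidence': 0.58}
top bar_handle {'point': [0.6324, -0.0139, 0.1527], 'confidence': 0.42}
scene eyepiece {'point': [0.6092, -0.2457, 0.0262], 'confidence': 0.53}
scene condenser {'point': [0.6151, 0.219, 0.0302], 'confidence': 0.62}
scene cube {'point': [0.4344, -0.3578, 0.0409], 'confidence': 0.64}
```

```bash
python3 - <<'E'
from plant import r
print(r.finish_job())
E
```

```text
the job is handed in; nothing more can be done
None
```

I handed the job in after about 47 s on the robot's clock, with no verdict returned: eyepiece, condenser and cube stand in their dishes, the bar is up at about 1.5 rad, and the plate lies released on the rest, its final position checked by measurement only because I had no pictures left to view.

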